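Gauge two label rolls on a core pin and sort them

TASK

Two rolls of labels look alike, but only one has a core wide enough for our label printer: try both on the stepped gauge pin, one after the other, lowering each squarely over the pin without forcing it until it rests on the steel base or stops short at the pin's shoulder. As soon as a roll has been tried, lift it off and put it away before trying the other: the one that goes fully home on the base is set down on its flat end in the low grey stock tray, the one that stops at the shoulder on its flat end in the cardboard return carton. Set the rolls down rather than dropping them, and leave everything else on the bench where it is.

Things in the scene. Friction and masses are not known exactly. Their poses are not given: they have to be found in the camera images.
- roll_p_mid (a point): Centre (half-way up, on the axis) of one of two white label rolls on cardboard cores, standing on end on the bench: 54 mm outside diameter, 40 mm tall, straight bore right through, 50 to 100 g, rigid; z is its axis, up. One roll has a 27.5 mm bore, the other 22.5 mm; they look alike, and which of the two this is must be found by the trial on the gauge pin.
- roll_q_mid (a point): Centre (half-way up, on the axis) of one of two white label rolls on cardboard cores, standing on end on the bench: 54 mm outside diameter, 40 mm tall, straight bore right through, 50 to 100 g, rigid; z is its axis, up. One roll has a 27.5 mm bore, the other 22.5 mm; they look alike, and which of the two this is must be found by the trial on the gauge pin.
- roll_p: The roll whose centre is point roll_p_mid; origin at the centre of its underside, z along its axis, up.
- roll_q: The roll whose centre is point roll_q_mid; origin at the centre of its underside, z along its axis, up.
- gauge_seat (a point): On the pin's axis at the base's upper face; z up the pin. Heights from here: 25 mm diameter up to 28 mm, conical shoulder to 32 mm, 19 mm nose to 48 mm, bevelled tip (12 mm wide) ends at 52 mm. The 27.5 mm bore slides down to the base (roll centre at 20 mm); the 22.5 mm bore stops on the shoulder (centre at 50 mm). The wide bore too catches there if over 1 mm off-axis: re-centre and retry.
- gauge: Stepped gauge pin of bright metal standing upright on a round steel base, screwed to the bench: base 84 mm in diameter and 12 mm thick, whole 64 mm tall. Origin at the centre of the base's underside, on the bench; z up along the pin.
- tray_in (a point): Centre of the inner floor of the stock tray, a low square open tray of grey plastic fixed to the bench: 150 x 150 mm outside, 30 mm high, walls and floor 4 mm thick (142 mm square inside). x and y run along its sides, z up; the floor is 4 mm above the bench.
- carton_in (a point): Centre of the inner floor of the return carton, a square open cardboard box fixed to the bench, flaps folded down outside: 150 x 150 mm outside (158 mm over the flaps), 55 mm high, walls and floor 4 mm thick (142 mm square inside). x and y run along its sides, z up; the floor is 4 mm above the bench.
- jar_a: White plastic specimen jar with a screw lid, 54 mm in diameter and 54 mm tall, to be left alone; origin at the centre of its underside.
- jar_b: White plastic specimen jar with a screw lid, 54 mm in diameter and 54 mm tall, to be left alone; origin at the centre of its underside.
- cassettes: Row of white biopsy cassettes on a paper card, 85 x 150 mm and 30 mm tall, to be left alone; origin at the centre of its underside.
- pen: Blue pen lying on the bench, about 145 mm long and 11 mm thick, to be left alone; origin at its middle on the bench, x along it.
- slide_box: Grey plastic slide box, 75 x 110 x 22 mm, to be left alone; origin at the centre of its underside.
- stapler: Black stapler, 140 x 36 mm and about 55 mm tall, to be left alone; origin at the centre of its underside, x along it.
Not all that is in view belongs to the job. Leave any black or blue look-alike of the roll_p alone.

How it is judged:
By the outcome, as a careful person would: the job done as asked, in the order asked, and still so for the second after the job is handed in, with the robot touching nothing.
It also fails if it takes over 72 s, if anything falls off the work surface, if the arm or the gripper's body presses on something with over 40 N, if the wrist force passes 120 N, or if a joint passes its speed limit or range.

ROBOT

A 7-joint arm with a two-finger parallel gripper is mounted at the origin on the work surface. World frame = base frame: x ahead of the robot, y to its left, z up, the work surface at z = 0. Lengths are in m, angles in rad, forces in N, time in s.
With the tool pointing down it reaches from about 0.375 to 0.925 m from the base axis. Payload 3.1 kg.
Tool frame: the origin (TCP) lies between the finger pads; the fingertips stand 19 mm ahead of it and the grasp point (between the pads) is the TCP; z points along the fingers, y is the direction in which the jaws open and shut (so a half turn about z gives the same grasp; the last joint's range is limited). The gripper opens to 85 mm and grips with 20 to 120 N. Pads are 22 mm wide; open, the fingers measure 114 mm over their backs; the gripper's body (76 mm by 85 mm) begins 54 mm behind the grasp point. The pads swing forward as they close: fully open they stand 13 mm farther back than shut.
Start: joints at [1.149, 0.383, 0.044, 1.598, -0.018, 1.161, -0.05], TCP at [0.207, -0.616, 0.25] pointing down, gripper open.
Joint ranges: [-2.61, 2.61], [-0.41, 2.15], [-1.48, 1.57], [0, 2.5], [-1.57, 4.71], [0.05, 1.97], [-2.85, 2.85]. Speed limits (rad/s): [2.79, 2.79, 3.14, 3.14, 3.14, 3.14, 3.14].

INTERFACE

Orientations are given as a unit quaternion [x, y, z, w].
In Python, from bench import move_ptp, movel, move_j, move_gripper, pause, inverse_kinematics, read_camera, camera_params, MotionError, sign_off, look_for, tip_of, read_time_s, read_qpos, read_joint_vel, read_effort, read_eef_pos, read_tcp_rot, read_ft_force, read_ft_torque, read_finger_gap gives the robot as it stands. Calls block until the motion is done:
- move_ptp(position, orientation): joint-space move of the TCP to a pose.
- movel(position, orientation=None, speed=0.15): straight line of the TCP; orientation=None keeps the orientation; speed is the mean speed in m/s.
- move_j(angles): joint-space move.
- move_gripper(opening, effort=None): finger opening in m; effort is the grip in N (None keeps the last); returns when the fingers have stopped.
- pause(seconds).
- inverse_kinematics(position, orientation): joint angles nearest the present ones, or None.
- read_camera(name): name is "scene" or "top" or "wrist"; returns the picture (400x640x3 uint8, red, green, blue); there is no depth.
- camera_params(name): a dict with "K" (3x3 intrinsics, pixels), "camera_from_world" (4x4, takes a point from world to camera coordinates). Camera axes: x right, y down, z forward; pixel columns grow to the right and rows downward; lengths in m; the calibration is good to about 2 mm. A picture is of the moment at which its call begins: read the wrist's pose just before it. camera_params takes no time and is no camera call; for the wrist camera it gives the pose at the moment of the call.
A pose or a line that the arm cannot do raises MotionError and nothing moves.
- sign_off(): hands the job in, once; it reports no verdict.
Trained networks look in the newest picture that a camera, given by its name, has taken for a name from the list of things; names that differ only in an ending like _2 or _b are one class to them, and where a whole thing is asked for, a point or a joint stands for the part that bears it (a point fixed in the world has none). Each returns a list of dicts, best first, with "confidence" (0 to 1); they miss things now and then, are a little off and sometimes report something else, mostly with a low value. They report only what shows in the picture. A call takes as long as a camera call. They do not tell look-alikes from the thing itself.
- look_for(camera, name): "at" ([column, row] in pixels, amid what is visible of it).
- tip_of(camera, name): "at" ([column, row] in pixels: a listed point, or the origin of a listed thing).
Readings, each from a call of its own:
- read_time_s(): time.
- read_qpos(): joint angles.
- read_joint_vel(): joint speeds.
- read_effort(): joint torques, N m.
- read_eef_pos(): TCP position.
- read_tcp_rot(): TCP orientation.
- read_ft_force(): force on the tool from outside, world axes, zero at the start.
- read_ft_torque(): the same for the moment, N m.
- read_finger_gap(): finger opening in m.
Only numpy, scipy, OpenCV 4.12 (cv2) and the standard library are available. Lean on these libraries where they do the work, as an engineer would, in place of code of your own. Each camera call takes 0.05 s, during which the arm holds its last target. There are 200 camera calls.

## Working session

There is one attempt and no reset: what is moved stays moved. The work goes in short steps, each a Python script; the robot and the scene stay as the last script left them, time stands still between calls to the robot, and variables do not carry over. Pictures are saved under pics/ and viewed, on a budget of 10 in all, crops included, one or two more only if the job needs it, and the job is handed in when it is done.

```bash
mkdir -p pics; ls
cat > h.py <<'E'
from bench import *
import numpy as np, cv2
from scipy.spatial.transform import Rotation as R
def ray(cam,px):
    p=camera_params(cam);K=np.array(p["K"]);T=np.array(p["camera_from_world"])
    d=T[:3,:3].T@np.linalg.inv(K)@[px[0],px[1],1.];o=-T[:3,:3].T@T[:3,3];return o,d
def at_z(cam,px,z):
    o,d=ray(cam,px);return o+d*(z-o[2])/d[2]
def proj(cam,P):
    p=camera_params(cam);c=np.array(p["camera_from_world"])@np.r_[P,1.];u=np.array(p["K"])@c[:3];return u[:2]/u[2]
def save(im,n): cv2.imwrite("pics/"+n+".png",im[:,:,::-1])
E
python3 - <<'E'
from h import *
ims={c:read_camera(c) for c in("top","scene")}
save(ims["top"],"top");save(ims["scene"],"scene")
Z=dict(roll_p_mid=.02,gauge_seat=.012,tray_in=.004,carton_in=.004)
for c in ims:
  for n,z in Z.items():
    for d in tip_of(c,n): print(c,n,np.round(d["at"]),round(d["confidence"],2),np.round(at_z(c,d["at"],z),3))
  for n in("jar_a","cassettes","pen","slide_box","stapler"):
    for d in tip_of(c,n): print(c,n,np.round(d["at"]),round(d["confidence"],2),np.round(at_z(c,d["at"],0),3))
print(read_time_s(),read_tcp_rot(),read_eef_pos())
for c in("top","scene","wrist"):print(c,np.round(ray(c,[320,200]),2).tolist(),camera_params(c)["K"][0][0])
E
```

```text
pics
top roll_p_mid [281. 219.] 0.91 [0.447 0.117 0.02 ]
top roll_p_mid [237. 224.] 0.82 [0.438 0.219 0.02 ]
top roll_p_mid [261. 268.] 0.75 [0.335 0.163 0.02 ]
top roll_p_mid [245. 180.] 0.65 [0.542 0.202 0.02 ]
top roll_p_mid [303. 178.] 0.63 [0.545 0.064 0.02 ]
top gauge_seat [299. 172.] 0.6 [0.562 0.073 0.012]
top tray_in [470. 203.] 0.82 [ 0.477 -0.333  0.004]
top carton_in [393. 192.] 0.85 [ 0.507 -0.152  0.004]
top jar_a [262. 145.] 0.74 [0.633 0.164 0.   ]
top jar_a [308. 122.] 0.69 [0.69  0.051 0.   ]
top cassettes [195. 123.] 0.82 [0.694 0.33  0.   ]
top pen [311. 252.] 0.68 [0.37  0.049 0.   ]
top pen [454. 116.] 0.59 [ 0.695 -0.313  0.   ]
top slide_box [451. 119.] 0.75 [ 0.689 -0.305  0.   ]
top stapler [442. 286.] 0.67 [ 0.283 -0.254  0.   ]
scene roll_p_mid [407. 236.] 0.94 [0.442 0.226 0.02 ]
scene roll_p_mid [361. 224.] 0.7 [0.458 0.125 0.02 ]
scene roll_p_mid [396. 199.] 0.67 [0.346 0.164 0.02 ]
scene roll_p_mid [379. 265.] 0.63 [0.543 0.203 0.02 ]
scene gauge_seat [318. 246.] 0.79 [0.553 0.069 0.012]
scene tray_in [194. 165.] 0.84 [ 0.466 -0.339  0.004]
scene carton_in [244. 201.] 0.93 [ 0.513 -0.151  0.004]
scene jar_a [274. 290.] 0.96 [0.686 0.04  0.   ]
scene jar_a [343. 301.] 0.57 [ 0.642  0.17  -0.   ]
scene cassettes [409. 361.] 0.83 [0.695 0.324 0.   ]
scene pen [348. 194.] 0.52 [0.366 0.052 0.   ]
scene slide_box [132. 231.] 0.73 [ 0.708 -0.313  0.   ]
scene slide_box [318. 248.] 0.19 [0.55  0.067 0.   ]
scene stapler [261. 143.] 0.62 [ 0.301 -0.243  0.   ]
scene stapler [243. 201.] 0.19 [ 0.51  -0.156  0.   ]
1.0 [ 9.86924668e-01  1.61182193e-01 -7.18185522e-06  1.89826485e-05] [ 0.20680067 -0.61623855  0.2502967 ]
top [[0.36, 0.01, 0.94], [0.14, 0.01, -0.99]] 395.25769610406644
scene [[1.09, 0.33, 0.74], [-0.64, -0.31, -0.7]] 439.26254164145433
wrist [[0.27, -0.59, 0.37], [-0.28, -0.09, -0.96]] 336.432046506758
```

Run:
```python
import cv2,numpy as np
t=cv2.imread("pics/top.png");s=cv2.imread("pics/scene.png")
cv2.imwrite("pics/topc.png",cv2.resize(t[90:310,160:520],(800,489),interpolation=2))
cv2.imwrite("pics/scenec.png",cv2.resize(s[130:400,100:460],(800,600),interpolation=2))
```

```text
(no output)
```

View pics/topc.png

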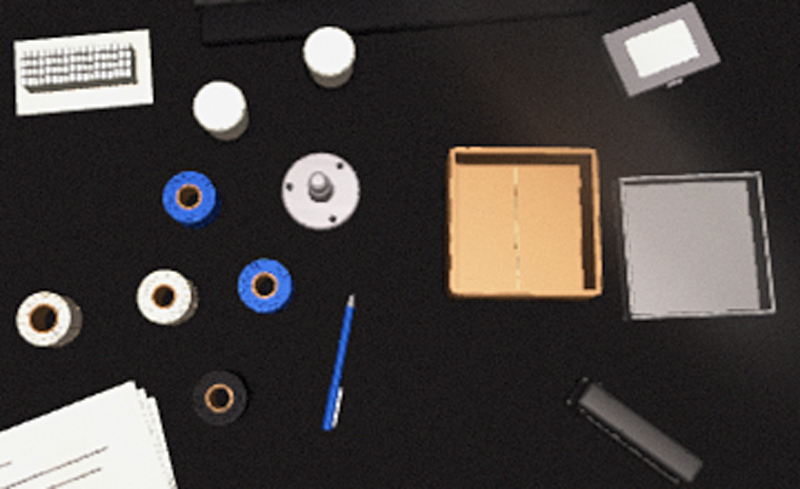

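View pics/scenec.png

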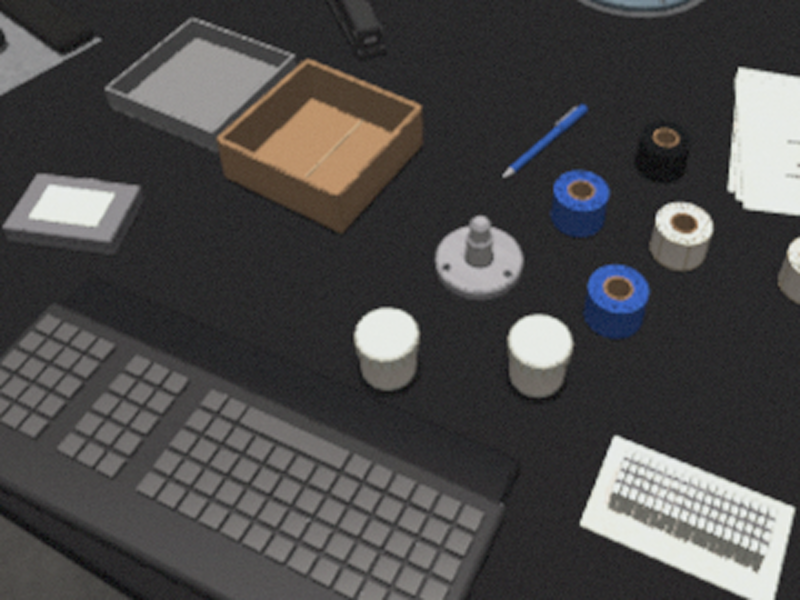

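Candidates (full top picture): white rolls at (234,224) and about (181,234). Look-alikes to leave alone are the blue rolls (245,180) and (281,219), the black roll (261,268), and the lidded jars (262,145) and (308,122). I choose the two white ones, which show open brown cores. The gauge is at (302,172), the carton at (393,192) and the tray at (470,203). Next I look from close by with the wrist camera.

```bash
cat >> h.py <<'E'
def Q(a): return (R.from_euler('z',a)*R.from_euler('x',np.pi)).as_quat()
def look(tag,names):
    im=read_camera("wrist");save(im,tag)
    for n,z in names.items():
        for d in tip_of("wrist",n): print(tag,n,np.round(d["at"],1),round(d["confidence"],2),np.round(at_z("wrist",d["at"],z),4))
    return im
E
python3 - <<'E'
from h import *
T=np.array(camera_params("wrist")["camera_from_world"]);Rt=R.from_quat(read_tcp_rot()).as_matrix()
c=-T[:3,:3].T@T[:3,3]
print("cam in tool",Rt.T@(c-read_eef_pos()),"dir",Rt.T@T[:3,:3].T@[0,0,1])
for a in(0,np.pi/2,-np.pi/2,np.pi): 
  for P in([.44,.222,.02],[.42,.35,.02],[.555,.07,.07],[.51,-.152,.03],[.473,-.335,.03]):
    q=inverse_kinematics(P,Q(a)); print(round(a,2),P,None if q is None else np.round(q,2))
t=read_time_s()
move_ptp([.49,.07,.25],Q(0)); print(read_time_s()-t)
look("w_gauge",dict(gauge_seat=.012))
t=read_time_s();move_ptp([.38,.285,.25],Q(0)); print(read_time_s()-t)
look("w_rolls",dict(roll_p_mid=.02))
print(read_time_s())
a=cv2.imread("pics/w_gauge.png");b=cv2.imread("pics/w_rolls.png")
cv2.imwrite("pics/w12.png",cv2.resize(np.vstack([a[:, :],b]),(480,600),interpolation=cv2.INTER_AREA))
E
```

```text
cam in tool [ 0.07139155  0.00025537 -0.12226677] dir [-0.27990713  0.0015523   0.96002583]
0 [0.44, 0.222, 0.02] [ 0.09  0.56 -0.73  2.08  0.58  0.71 -2.59]
0 [0.42, 0.35, 0.02] [-0.23  0.61 -0.64  1.96  0.53  0.75 -2.76]
0 [0.555, 0.07, 0.07] [ 0.3   0.52 -0.6   1.92  0.4   0.82 -2.08]
0 [0.51, -0.152, 0.03] [ 0.43  0.49 -0.25  2.01  0.19  0.67 -1.51]
0 [0.473, -0.335, 0.03] [ 0.61  0.54 -0.07  1.9   0.06  0.7  -1.07]
1.57 [0.44, 0.222, 0.02] [ 0.18  0.61 -0.85  2.08  0.68  0.75 -1.1 ]
1.57 [0.42, 0.35, 0.02] [ 0.02  0.77 -0.98  1.95  0.84  0.9  -1.4 ]
1.57 [0.555, 0.07, 0.07] [ 0.36  0.54 -0.67  1.92  0.45  0.83 -0.55]
1.57 [0.51, -0.152, 0.03] [ 0.6   0.52 -0.45  2.    0.35  0.7  -0.07]
1.57 [0.473, -0.335, 0.03] [ 0.8   0.56 -0.3   1.89  0.24  0.73  0.35]
-1.57 [0.44, 0.222, 0.02] [ 0.46  0.92 -1.25  2.07  1.08  1.04  1.78]
-1.57 [0.42, 0.35, 0.02] [ 0.19  1.01 -1.25  1.94  1.11  1.12  1.58]
-1.57 [0.555, 0.07, 0.07] [ 0.74  0.89 -1.25  1.9   0.96  1.12  2.24]
-1.57 [0.51, -0.152, 0.03] [-0.77  1.16  1.36  2.06 -1.28  1.21 -1.95]
-1.57 [0.473, -0.335, 0.03] [ 0.4   0.54  0.18  1.91 -0.14  0.7  -2.48]
3.14 [0.44, 0.222, 0.02] [ 0.2   0.62 -0.87  2.08  0.7   0.76  0.45]
3.14 [0.42, 0.35, 0.02] [-0.09  0.68 -0.83  1.95  0.69  0.81  0.26]
3.14 [0.555, 0.07, 0.07] [ 0.46  0.6  -0.81  1.91  0.56  0.88  0.94]
3.14 [0.51, -0.152, 0.03] [ 0.67  0.54 -0.54  2.    0.42  0.72  1.45]
3.14 [0.473, -0.335, 0.03] [ 0.96  0.6  -0.51  1.88  0.41  0.76  1.8 ]
2.625
w_gauge gauge_seat [330.  105.8] 0.58 [0.5536 0.0589 0.012 ]
0.9582999999999999
w_rolls roll_p_mid [379.3 111.7] 0.82 [0.4391 0.2226 0.02  ]
w_rolls roll_p_mid [481.4  98.1] 0.79 [0.4519 0.1204 0.02  ]
w_rolls roll_p_mid [425.9 207.2] 0.77 [0.3367 0.1668 0.02  ]
4.7833
```

View pics/w12.png

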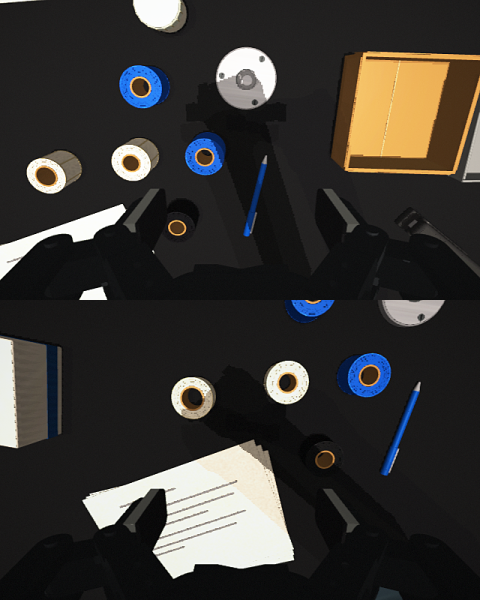

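```bash
cat >> h.py <<'E'
def circ(im,mask,seed,z,r,shift=np.zeros(3)):
    """rectify blob mask onto plane z, return min enclosing circle of blob at seed px"""
    n,l,st,ce=cv2.connectedComponentsWithStats(mask.astype(np.uint8))
    k=l[int(seed[1]),int(seed[0])]
    c=max(cv2.findContours((l==k).astype(np.uint8),0,1)[0],key=cv2.contourArea)[:,0]
    P=np.array([at_z("wrist",p,z)-shift for p in c])[:,:2]
    from scipy.optimize import least_squares
    s=least_squares(lambda v:np.hypot(*(P-v).T)-r,P.mean(0),loss="soft_l1",f_scale=.0007)
    d=np.hypot(*(P-s.x).T); return s.x,np.percentile(d,[10,50,90])
E
python3 - <<'E'
from h import *
sh=np.array(read_eef_pos())-[.49,.07,.25]; print(sh, R.from_quat(read_tcp_rot()).as_euler('xyz'))
g=cv2.imread("pics/w_gauge.png")[:,:,::-1].astype(int)
m=(g.max(2)-g.min(2)<25)&(g.mean(2)>60)
print("gauge",circ(g,m,(312,90),.012,.042,sh), proj("wrist",np.array([.5536,.0589,.012])+sh))
b=cv2.imread("pics/w_rolls.png")[:,:,::-1].astype(int)
for s in((360,115),(381,86),(237,128),(258,105)): print("px",s,b[s[1],s[0]])
for s in ((383,110),(257,131)): print(s,at_z("wrist",s,.04))
m=b.mean(2)>90
for s in((361,108),(240,120)):print(m[s[1],s[0]],circ(b,m,s,.04,.027))
# bore blobs: brown/dark inside
cv2.imwrite("pics/rollz.png",cv2.resize(b[60:180,200:440,::-1].astype(np.uint8),(800,400),interpolation=2))
E
```

```text
[-0.10836027  0.21293329 -0.00024801] [ 3.14086256e+00  5.09150784e-05 -4.46490353e-03]
gauge (array([0.55394922, 0.06179523]), array([0.04093355, 0.04141325, 0.04179702])) [330.65656691 105.47441517]
px (360, 115) [241 244 236]
px (381, 86) [174 153 130]
px (237, 128) [245 249 242]
px (258, 105) [243 239 231]
(383, 110) [0.44144172 0.2225395  0.04      ]
(257, 131) [0.42217833 0.34426705 0.04      ]
True (array([0.44140429, 0.22275625]), array([0.02638603, 0.02679731, 0.02728281]))
True (array([0.42240564, 0.34543736]), array([0.02614301, 0.026659  , 0.02711215]))
```

View pics/rollz.png

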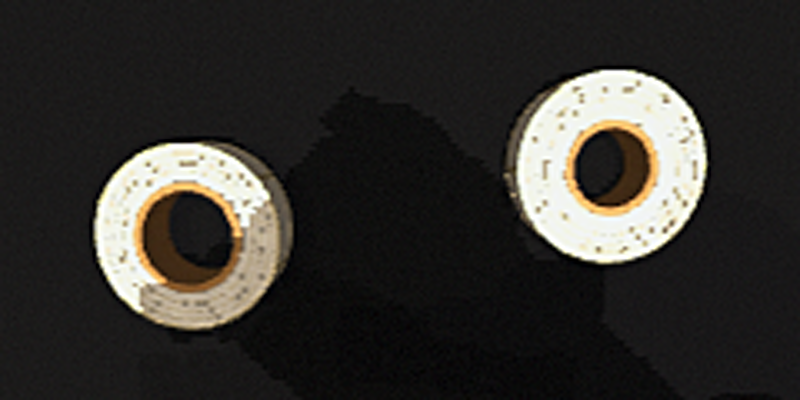

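```bash
cat >> h.py <<'E'
H=np.pi/2
def st(tag): print(tag,"t",round(read_time_s(),2),"p",np.round(read_eef_pos(),4),"gap",round(read_finger_gap(),4),"F",np.round(read_ft_force(),2),flush=True)
def pick(x,y,zg=.025):
    move_gripper(.080,25); move_ptp([x,y,.12],Q(0)); movel([x,y,zg],Q(0),.12); st("down")
    move_gripper(.045,20); st("grip1"); move_gripper(.072); 
    movel([x,y,zg],Q(H),.15) if False else move_ptp([x,y,zg],Q(H)); pause(.2)
    st("rot"); print(np.round(R.from_quat(read_tcp_rot()).as_euler('xyz'),4))
    move_gripper(.045,30); st("grip2")
E
python3 - <<'E'
from h import *
pick(.4414,.2228)
movel([.4414,.2228,.14],Q(H),.2); st("lift")
x,y=.5539,.0615
move_ptp([x-.05,y+.05,.16],Q(H));pause(.3); st("near gauge")
im=read_camera("wrist"); save(im,"carry"); 
for d in tip_of("wrist","gauge_seat"): print(d, at_z("wrist",d["at"],.012))
p=R.from_quat(read_tcp_rot()).as_euler('xyz');print(p)
E
```

```text
down t 6.63 p [0.442  0.2234 0.0258] gap 0.0799 F [-0.18 -0.37 -0.05]
grip1 t 6.98 p [0.4422 0.2231 0.026 ] gap 0.0544 F [-1.4  -0.63  6.5 ]
rot t 8.73 p [0.4414 0.2228 0.025 ] gap 0.0721 F [-0.61  0.65 -0.12]
[3.1414e+00 3.0000e-04 1.5707e+00]
grip2 t 9.03 p [0.4416 0.223  0.0253] gap 0.0539 F [-0.38 -0.48  2.71]
lift t 9.76 p [0.4408 0.2219 0.139 ] gap 0.0541 F [ 0.32  0.9  -1.28]
near gauge t 10.64 p [0.503  0.1129 0.1598] gap 0.0542 F [ 0.15 -0.29 -0.34]
{'at': [377.5, 244.7], 'confidence': 0.79} [0.55337868 0.05936088 0.012     ]
[-3.14149702e+00  2.17096374e-05  1.57290563e+00]
```

Run:
```python
from h import *
g=cv2.imread("pics/carry.png")[:,:,::-1].astype(int)
m=(g.max(2)-g.min(2)<25)&(g.mean(2)>60)
s=proj("wrist",[.5539,.061,.012]);print(s)
for off in((-.03,0),(.03,0),(0,.03),(0,-.03)):
    q=proj("wrist",[.5539+off[0],.061+off[1],.012]);
    if 0<=q[0]<640 and 0<=q[1]<400 and m[int(q[1]),int(q[0])]: print(q,circ(g,m,q,.012,.042))
save(g,"carry_v")
```

```text
[378.1891965  242.97771476]
[412.5189879  243.02698754] (array([0.59425876, 0.08741504]), array([0.02175452, 0.04184599, 0.06371011]))
[379.953496   210.45470277] (array([0.59425876, 0.08741504]), array([0.02175452, 0.04184599, 0.06371011]))[ WARN:0@1.377] global loadsave.cpp:1063 imwrite_ Unsupported depth image for selected encoder is fallbacked to CV_8U.
```

View pics/carry.png

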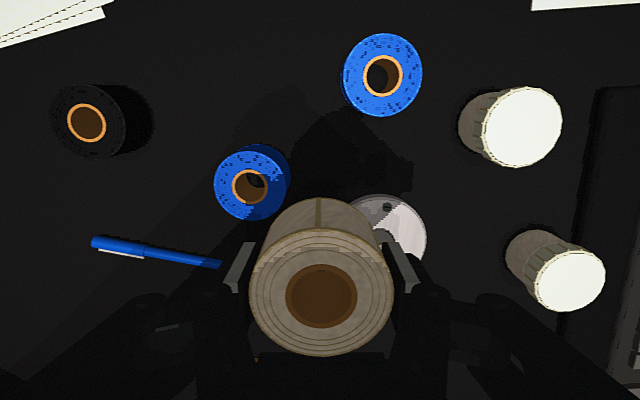

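```bash
cat >> h.py <<'E'
def F(n=3): return np.mean([read_ft_force() for _ in range(n)],0)
def down_to(x,y,z0,z1,step,lim,speed=.06):
    """stepwise descent; stop when up-force rises above lim"""
    f0=F(); z=z0
    while z>z1+1e-6:
        z=max(z-step,z1); movel([x,y,z],Q(H),speed); f=F()-f0
        if f[2]>lim or np.hypot(f[0],f[1])>lim: break
    print("desc to",round(z,4),"act",np.round(read_eef_pos(),4),"dF",np.round(f,2),"t",round(read_time_s(),2),flush=True)
    return z,f
def touch(x,y,z,rng=.005,step=.0007,lim=1.5):
    """probe +-x,+-y with held bore round the nose; return centre"""
    c=np.array([x,y]); movel([*c,z],Q(H),.05); pause(.25)
    for ax in(0,1,0):
        hit=[]
        for s in(1,-1):
            f0=F(); k=0
            while k*step<rng:
                k+=1; q=c.copy(); q[ax]+=s*k*step; movel([*q,z],Q(H),.03); f=F()-f0
                if -s*f[ax]>lim: break
            hit.append((read_eef_pos()[ax],round(f[ax],2))); movel([*c,z],Q(H),.05); pause(.1)
        print("ax",ax,"hits",hit,"t",round(read_time_s(),2),flush=True)
        c[ax]=(hit[0][0]+hit[1][0])/2; movel([*c,z],Q(H),.05)
    print("centre",c); return c
E
python3 - <<'E'
from h import *
x,y=.5539,.0612
movel([x,y,.11],Q(H),.15);pause(.3);st("above")
down_to(x,y,.11,.074,.006,3)
st("in"); print(read_ft_torque())
E
```

```text
above t 11.77 p [0.5537 0.0619 0.1106] gap 0.0539 F [ 0.21  0.77 -0.59]
desc to 0.074 act [0.5535 0.061  0.0735] dF [-0.53 -0.94  0.  ] t 13.27
in t 13.27 p [0.5535 0.061  0.0735] gap 0.054 F [-0.32 -0.17 -0.58]
[ 0.03705613 -0.00326013 -0.00888164]
```

Run:
```python
from h import *
touch(.5539,.0612,.074,lim=2.0,step=.0009,rng=.0055); st("end")
```

```text
ax 0 hits [(np.float64(0.5555338533300896), np.float64(-2.61)), (np.float64(0.5516782199698385), np.float64(4.2))] t 16.22
ax 1 hits [(np.float64(0.06340302486775694), np.float64(-4.12)), (np.float64(0.05944189479613065), np.float64(2.68))] t 18.92
ax 0 hits [(np.float64(0.5555326266271684), np.float64(-2.27)), (np.float64(0.5516380041239317), np.float64(4.84))] t 21.62
centre [0.55358532 0.06142246]
end t 21.87 p [0.5532 0.0614 0.0739] gap 0.0538 F [ 0.18  0.26 -0.77]
```

Bore play on the nose is ±1.95 mm, which suggests the narrow roll. I now confirm it by lowering to the stop, centred.

```bash
cat >> h.py <<'E'
def stow(x,y,a=H):
    movel([*read_eef_pos()[:2],.16],Q(H),.25)
    move_ptp([x,y,.15],Q(a)); movel([x,y,.040],Q(a),.15); pause(.3); st("over floor")
    f0=F(); z=.040
    while z>.024:
        z-=.0015; movel([x,y,z],Q(a),.05); f=F()-f0
        if f[2]>2: break
    st("set z=%.4f dFz=%.1f"%(z,f[2]));
E
python3 - <<'E'
from h import *
x,y=.5536,.0614
z,f=down_to(x,y,.074,.0645,.0012,4); pause(.3); st("rest");
E
```

```text
desc to 0.0656 act [0.5538 0.0615 0.0664] dF [-2.19 -1.49  5.47] t 23.62
rest t 23.92 p [0.5538 0.0615 0.0664] gap 0.0541 F [-1.68 -1.69  5.58]
```

It stopped with its underside at about 41 mm, which is the shoulder height, and the play was ±1.9 mm. This is the narrow roll, so it goes to the carton.

Run:
```python
from h import *
x,y=.510,-.152
stow(x,y)
move_gripper(.066); st("open"); movel([x,y,.14],Q(H),.2); st("clear")
q=read_camera("wrist"); save(q,"carton")
```

```text
over floor t 26.5 p [ 0.5105 -0.1523  0.0407] gap 0.0539 F [ 0.59 -0.41 -1.11]
set z=0.0280 dFz=9.7 t 28.5 p [ 0.51   -0.152   0.0293] gap 0.0536 F [-4.43 -0.48  8.61]
open t 28.77 p [ 0.51   -0.1521  0.0279] gap 0.0657 F [ 1.02 -0.15 -0.34]
clear t 29.48 p [ 0.5091 -0.1523  0.1391] gap 0.066 F [-0.78  0.72  0.97]
```

View pics/carton.png

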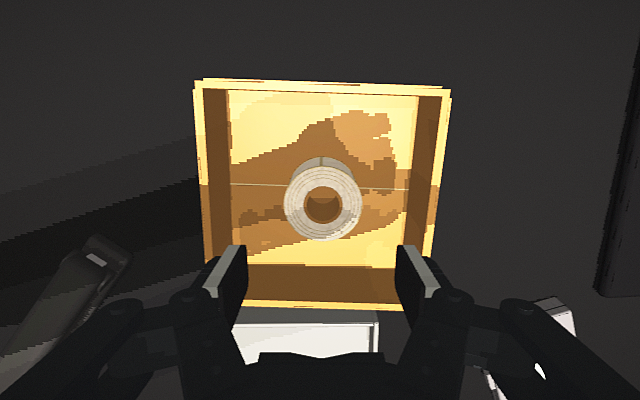

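The picture shows the roll upright in the middle of the carton at (323,203). Now the second white roll.

Run:
```python
from h import *
x,y=.4224,.3454
move_ptp([.45,.30,.16],Q(0))
pick(x,y)
movel([x,y,.14],Q(H),.2); st("lift")
x,y=.5536,.0614
move_ptp([x,y,.13],Q(H)); movel([x,y,.11],Q(H),.15); pause(.3); st("above")
z,f=down_to(x,y,.11,.074,.009,3)
if z<.075: pause(.2); z,f=down_to(x,y,.074,.0360,.0025,3.5)
st("end")
```

```text
down t 33.09 p [0.4229 0.3458 0.0256] gap 0.0799 F [0.92 0.44 0.18]
grip1 t 33.45 p [0.4231 0.346  0.0261] gap 0.054 F [-1.52 -0.63  5.98]
rot t 35.22 p [0.4224 0.3454 0.025 ] gap 0.0721 F [ 0.49 -0.24 -0.22]
[3.1414e+00 3.0000e-04 1.5707e+00]
grip2 t 35.52 p [0.4225 0.3457 0.0253] gap 0.0537 F [0.07 0.22 2.38]
lift t 36.24 p [0.422  0.3443 0.1389] gap 0.0539 F [-0.36  0.45 -0.94]
above t 38.02 p [0.554  0.0617 0.1106] gap 0.0541 F [ 0.82 -0.18 -0.46]
desc to 0.074 act [0.5531 0.0613 0.0734] dF [-0.61 -0.1  -1.15] t 39.22
desc to 0.0365 act [0.5541 0.0616 0.0373] dF [-1.86  0.63  5.08] t 43.17
end t 43.17 p [0.5541 0.0616 0.0373] gap 0.0539 F [-1.63  0.24  4.46]
```

It went home: the underside is at about 12 mm, on the base. This is the wide roll, so it goes to the tray.

Run:
```python
from h import *
x,y=.472,-.336
pause(.3); st("rest")
stow(x,y)
move_gripper(.066); st("open"); movel([x,y,.16],Q(H),.2); st("clear")
q=read_camera("wrist"); 
move_ptp([.30,-.50,.30],Q(.3)); pause(.3)
t=read_camera("top"); save(t,"top_end"); st("end")
cv2.imwrite("pics/end.png",np.vstack([cv2.resize(q,(480,300)),cv2.resize(t[90:310,160:520],(480,293))])[:,:,::-1])
```

```text
rest t 43.47 p [0.5541 0.0616 0.0373] gap 0.0537 F [-0.58 -0.9   5.1 ]
over floor t 46.79 p [ 0.4724 -0.3364  0.0408] gap 0.0539 F [-0.79  0.22 -1.  ]
set z=0.0280 dFz=7.5 t 48.79 p [ 0.4721 -0.336   0.0293] gap 0.0537 F [-3.69  0.88  6.52]
open t 49.07 p [ 0.472  -0.3361  0.0279] gap 0.066 F [-1.38  0.58 -0.35]
clear t 49.88 p [ 0.471  -0.3359  0.1588] gap 0.0659 F [ 0.32  0.63 -0.08]
end t 51.34 p [ 0.3007 -0.4993  0.2996] gap 0.0659 F [-0.03 -0.72  0.02]
```

View pics/end.png

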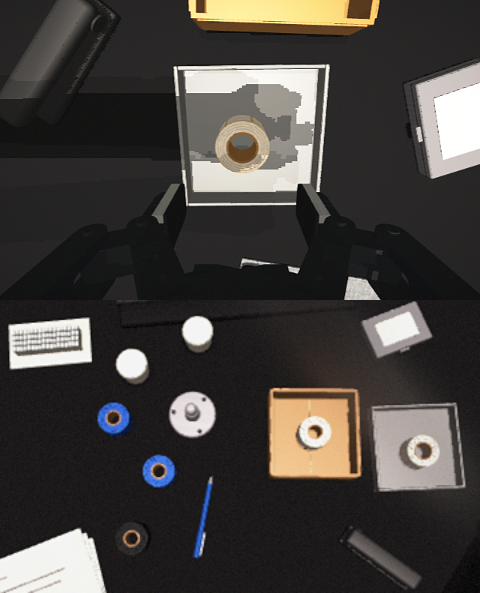

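The wrist view shows the second roll upright in the tray at (242,145). The top view shows the first in the carton at (315,432), and everything else where it was.

```bash
python3 -c "from bench import *; sign_off()"
```

```text
the job is handed in; nothing more can be done
```

Both rolls were tried on the gauge pin, one after the other, and put away; the job was handed in at about 51 s.

- **First roll (0.441, 0.223):** it stopped at the shoulder with its underside at about 41 mm. Its bore had only about ±1.9 mm of play on the pin's nose, so it is the narrow one. I set it on end in the return carton.
- **Second roll (0.422, 0.345):** it slid home with its underside at about 12 mm, the top of the steel base, and a contact force of about 5 N. I set it on end in the stock tray.

**Last checks:** the final pictures show one roll upright in the carton and one in the tray. The two blue rolls, the black roll, the jars, cassettes, pen, slide box and stapler looked unmoved, and the arm was clear of everything. I read forces only between moves, and none of those readings was above about 10 N.

**Disagreements:** the networks' estimates of the gauge position differed by up to 14 mm, and one base-circle fit failed because the held roll hid the base. I used an earlier fit and then found the pin's centre by touch.

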